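# Stop the coasting banding wheel and pin it

## Task

The potter's turntable is still coasting round with a raw cup on it. Slow it by touching it gently, never hard, until its hole stands still right over the slot in the stand's arm, then fetch the locking pin from its wooden block and push it down through the hole into the slot until its head sits flat on the wheel, and let go. Keep the cup standing in the middle of the wheel, and leave the beaker, bowl and brush where they are.

Things in the scene. Friction and masses are not known exactly. Their poses are not given: they have to be found in the camera images.
- stand: Dark steel stand of the turntable, fixed; carries the wheel. Origin at the foot's centre on the table, z up the wheel's axis. A 40 mm wide arm points along the stand's own -y to 185 mm from the axis, top 72 mm and underside 58 mm above the table. A straight 12 mm wide slot, open right through, runs along the arm from 95 to 165 mm from the axis; its outer end shows beyond the wheel's rim.
- wheel (a joint): Turn of the wheel in rad, growing counter-clockwise seen from above, counting on over many turns. At every whole turn (2 pi) its hole is over the slot. In the first second it gathers to 2 to 3 rad/s counter-clockwise and coasts on; it runs very freely (inertia about 0.02 kg m2, too freely to stop by itself in the time given) and stays where it is stopped; a slight touch turns it.
- wheel_hole (a point): Centre, at the top face, of the wheel's one 12 mm through hole, 112 mm from the wheel's axis (goes round with the wheel).
- wheel_top (a point): Centre of the wheel's flat top face, 90 mm above the table, where the cup stands; its axes are the stand's. The wheel is a bare aluminium disc, 260 mm across and 12 mm thick, rigid and dry, with one hole; a finger pressed on its face near the rim with about 3 N stops it within a fraction of a turn and, pressed on, can drag it round by friction.
- slot (a point): Point on the centreline of the slot at the arm's top face, 112 mm from the wheel's axis, 18 mm below the wheel's top face; the hole must come to stand straight above it. Its axes are the stand's: the slot runs along y.
- pin: Plain steel locking pin, upright. Origin at the centre of its lower tip, z up along it. Shaft 10 mm across and 34 mm long with a 4 mm tapered tip, then a round head 24 mm across, 34 to 66 mm above the tip. About 0.1 kg. It starts loose in its block, head's underside on the block's top. When home in the slot its head rests on the wheel and its tip is 56 mm above the table.
- pin_block: Fixed wooden block, 70 x 70 x 48 mm tall, with a 13 mm hole 40 mm deep in the middle of its top. Origin at the centre of its underside.
- cup: Raw clay cup, 75 mm tall, 68 mm across the rim, standing loose in the middle of the wheel and turning with it. Origin at the centre of its underside.
- beaker: Bystander: raw clay beaker, 100 mm tall, 78 mm across the rim, on the table. Origin at the centre of its underside.
- bowl: Bystander: small bowl, 60 mm tall, 130 mm across. Origin at the centre of its underside.
- brush: Bystander: a brush lying on the table beyond the wheel's left side. Origin at its middle, on the table.
Not all that is in view belongs to the job. Of the things that look like the pin, the middle-sized one is meant.

How it is judged:
By the outcome, as a careful person would: the job done as asked, in the order asked, and still so for the second after the job is handed in, with the robot touching nothing.
It also fails if it takes over 72 s, if anything falls off the work surface, if the arm or the gripper's body presses on something with over 40 N, if the wrist force passes 120 N, or if a joint passes its speed limit or range.

## Robot

A 6-joint arm with a two-finger parallel gripper is mounted at the origin on the work surface. World frame = base frame: x ahead of the robot, y to its left, z up, the work surface at z = 0. Lengths are in m, angles in rad, forces in N, time in s.
With the tool pointing down it reaches from about 0.375 to 0.9 m from the base axis. Payload 3.1 kg.
Tool frame: the origin (TCP) lies between the finger pads; the fingertips stand 8 mm ahead of it and the grasp point (between the pads) lies 11 mm behind it; z points along the fingers, y is the line along which they close (so a half turn about z gives the same grasp; the last joint's range is limited). The gripper opens to 87 mm and grips with 3 to 60 N. Pads are 19 mm wide; open, the fingers measure 117 mm over their backs; the gripper's body (75 mm by 190 mm) begins 51 mm behind the grasp point.
Start: joints at [1.054, 0.527, 1.433, -0, 1.181, -0.178], TCP at [0.208, 0.589, 0.231] pointing down, gripper open.
Joint ranges: [-3.08, 3.08], [-0.75, 2.2], [0.22, 2.44], [-1.43, 4.57], [0, 2.65], [-2.85, 2.85]. Speed limits (rad/s): [2.79, 2.79, 3.14, 3.14, 3.14, 3.14].

## Interface

Orientations are given as a unit quaternion [x, y, z, w].
In Python, from rig import robot, vision, job gives the robot as it stands.
- The arm moves only by the shell command python3 -m handwheel 'ROWS' [OPENING] [FORCE]. ROWS is JSON, a list of rows, each a list of 4 numbers: the shift along the tool's x, y, z as a fraction of full scale, then the turn about the tool's z as a fraction of full scale. A call has 1 to 20 rows; each row is the pose to reach, as a shift and turn from the pose commanded when the call began, along the tool's axes at that moment, turning the shorter way round; what a row does not reach only later rows make up. Full scale, the value 1, is 300 mm for a shift and 2 pi rad for a turn. A row lasts 1/12 s, in which the tool goes at most 41.7 mm and 7.16 degrees, less where a joint would pass 70% of its speed; a pose out of reach is approached as far as the arm can. A call with a number of a shift or a turn outside -1 to 1 is refused whole. A call with a gripper value outside its range is refused whole. OPENING is the opening in per cent of the stroke, from 0 (shut) to 100 (fully open), set as the call begins (- or left out, the last holds). The fingers move at their own pace and stop on an object; FORCE is the grip in N (left out, the last holds). Time passes only in rows, so rows that repeat a pose let the fingers close. It gives the time, the measured TCP pose, the force, the opening and the grip force at its end, in the units of the state.
- robot.get_obs(): the state, without advancing time (a new reading comes with each control period).
- vision.camera(name): name is "scene" or "top" or "wrist"; returns a dict with "frame" (420x560x3 uint8, red, green, blue), "K" (3x3 intrinsics, pixels), "cam_to_world" (4x4, takes a point from camera to world coordinates); the wrist camera has in their place "hand_eye" (4x4, takes a point from camera to tool coordinates, whose origin is the TCP and whose axes are the flange's). Camera axes: x right, y down, z forward; pixel columns grow to the right and rows downward; lengths in m; the calibration is good to about 2 mm. A picture is of the moment at which its call begins: read the wrist's pose just before it. There is no depth.
- job.hand_in(): hands the job in; it is judged then, once.
Trained networks look in the newest picture that a camera, given by its name, has taken for a name from the list of things; names that differ only in an ending like _2 or _b are one class to them, and where a whole thing is asked for, a point or a joint stands for the part that bears it (a point fixed in the world has none). Each returns a list of dicts, best first, with "conf" (0 to 1); they miss things now and then, are a little off and sometimes report something else, mostly with a low value. They report only what shows in the picture. A call takes as long as a camera call. They do not tell look-alikes from the thing itself.
- vision.look_for(camera, label): "point" ([row, column] in pixels, amid what is visible of it).
- vision.outline_of(camera, label): "mask" (420x560 bool, what is visible of it) and "point" ([row, column] in pixels, amid what is visible of it).
The state is a dict: "time": time; "q": joint angles; "joint_velocities": joint speeds; "joint_torque": joint torques, N m; "position": TCP position; "tool_rot": TCP orientation; "ft_force": force on the tool from outside, world axes, zero at the start; "moment": the same for the moment, N m; "grip_width": finger opening in m; "grip_force": force on a finger pad.
Only numpy, scipy, OpenCV 4.12 (cv2) and the standard library are available. Lean on these libraries where they do the work, as an engineer would, in place of code of your own. Each camera call takes 0.05 s, during which the arm holds its last target. There are 200 camera calls.

## Working session

There is one attempt and no reset: what is moved stays moved. The work goes in short steps, Python scripts to look and compute and a shell command to move; the robot and the scene stay as the last step left them, time stands still between calls to the robot, and variables do not carry over. Pictures are saved under pics/ and viewed, at most 10 in all, crops included, and the job is handed in when it is done.

```bash
ls; mkdir -p pics
python3 - <<'E'
from rig import robot, vision, job
import cv2, numpy as np
o=robot.get_obs(); print({k:np.round(v,3) for k,v in o.items()})
for c in ["top","scene"]:
    d=vision.camera(c); cv2.imwrite(f"pics/{c}0.png",d["frame"][:,:,::-1]); print(c,d["K"].tolist(),np.round(d["cam_to_world"],4).tolist())
    for l in ["stand","wheel","wheel_hole","pin","pin_block","cup","beaker","bowl","brush"]:
        print(l,[(round(float(r["conf"]),2),[int(v) for v in r["point"]]) for r in vision.look_for(c,l)][:5])
print(robot.get_obs()["time"])
E
```

```text
pics
{'time': np.float64(0.0), 'q': array([ 1.053,  0.528,  1.434,  0.   ,  1.181, -0.178]), 'joint_velocities': array([ 0.001, -0.001, -0.001, -0.001,  0.001,  0.001]), 'joint_torque': array([ -0.   , -44.004, -17.659,   0.063,   0.058,  -0.   ]), 'position': array([0.207, 0.589, 0.23 ]), 'tool_rot': array([ 0.169,  0.986, -0.001, -0.   ]), 'ft_force': array([-0.722, -0.538, -0.329]), 'moment': array([-0.013,  0.019, -0.006]), 'grip_force': np.float64(0.0), 'grip_width': np.float64(0.087)}
top [[522.8046506546808, 0.0, 276.24621572299816], [0.0, 522.8046506546808, 210.14413330552742], [0.0, 0.0, 1.0]] [[-0.0124, -0.9926, 0.121, 0.4349], [-0.9999, 0.0124, -0.0011, 0.035], [-0.0004, -0.121, -0.9926, 1.2512], [0.0, 0.0, 0.0, 1.0]]
stand [(0.59, [216, 254])]
wheel []
wheel_hole [(0.78, [222, 248])]
pin [(0.7, [248, 428]), (0.56, [262, 388]), (0.54, [204, 432])]
pin_block [(0.62, [208, 243]), (0.56, [251, 421])]
cup [(0.6, [209, 243])]
beaker [(0.79, [157, 373])]
bowl [(0.62, [165, 150])]
brush [(0.67, [223, 134])]
scene [[500.2967464298333, 0.0, 277.7162834150641], [0.0, 500.2967464298333, 209.9849852354161], [0.0, 0.0, 1.0]] [[0.7296, 0.4334, -0.529, 1.1662], [0.6835, -0.4369, 0.5848, -0.6025], [0.0223, -0.7882, -0.615, 0.7597], [0.0, 0.0, 0.0, 1.0]]
stand [(0.62, [208, 285])]
wheel [(0.59, [201, 295])]
wheel_hole [(0.88, [206, 289])]
pin [(0.86, [304, 141]), (0.56, [277, 116])]
pin_block [(0.66, [295, 118]), (0.61, [168, 346])]
cup [(0.72, [178, 296])]
beaker [(0.85, [304, 235])]
bowl [(0.7, [188, 383])]
brush [(0.86, [171, 347]), (0.47, [177, 294])]
1.0
```

View pics/top0.png

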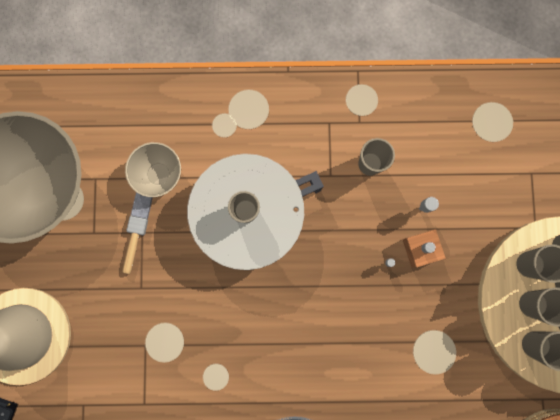

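View pics/scene0.png

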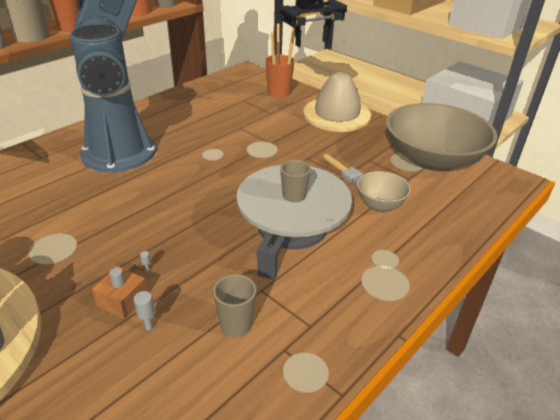

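```bash
cat > h.py <<'E'
import numpy as np, cv2
from rig import robot, vision, job
def w(d,row,col,z):
    T=np.array(d["cam_to_world"]); r=T[:3,:3]@np.linalg.inv(d["K"])@[col,row,1]; p=T[:3,3]
    return p+r*(z-p[2])/r[2]
def ellipse(m):
    c=max(cv2.findContours(m.astype(np.uint8),cv2.RETR_EXTERNAL,cv2.CHAIN_APPROX_NONE)[0],key=cv2.contourArea)
    return cv2.fitEllipse(cv2.convexHull(c))
E
python3 - <<'E'
from h import *
d=vision.camera("top"); f=d["frame"]; t=robot.get_obs()["time"]
cv2.imwrite("pics/top1.png",cv2.resize(f[130:290,170:470],None,fx=2.6,fy=2.6,interpolation=cv2.INTER_CUBIC)[:,:,::-1])
for l in ["wheel","stand","cup","pin_block","pin","slot"]:
    for r in vision.outline_of("top",l)[:4]:
        m=r["mask"]; ys,xs=np.nonzero(m); print(l,round(float(r["conf"]),2),np.round(r["point"]),m.sum(),xs.min(),xs.max(),ys.min(),ys.max(), [np.round(v,1) for v in ellipse(m)[:2]])
for i in range(5):
    t=robot.get_obs()["time"]; d=vision.camera("top")
    print(t,[(round(float(r["conf"]),2),np.round(r["point"],1).tolist(),np.round(w(d,*r["point"],.09),4).tolist()) for r in vision.look_for("top","wheel_hole")[:2]])
E
```

```text
wheel 0.71 [225. 247.] 9819 188 303 154 269 [array([245.6, 211.7]), array([115.6, 116.7])]
stand 0.76 [215. 260.] 10094 188 322 154 269 [array([254.2, 207.9]), array([114.4, 140.2])]
cup 0.69 [207. 246.] 771 228 258 191 222 [array([243.6, 207. ]), array([30.7, 31.6])]
pin_block 0.62 [251. 421.] 885 404 443 231 267 [array([424.5, 249.3]), array([36.7, 43.1])]
pin 0.58 [205. 432.] 247 420 439 197 212 [array([429.6, 204.8]), array([14.8, 20.6])]
slot 0.68 [220. 259.] 10026 188 322 154 268 [array([253.9, 208.3]), array([113.3, 139.2])]
1.35 [(0.84, [224.1, 248.5], [0.5459, 0.096, 0.09]), (0.53, [218.3, 258.2], [0.5587, 0.0742, 0.09])]
1.45 [(0.95, [222.0, 247.8], [0.5507, 0.0975, 0.09])]
1.55 [(0.8, [219.4, 246.6], [0.5565, 0.1001, 0.09]), (0.64, [156.9, 374.8], [0.6952, -0.1911, 0.09])]
1.65 [(0.73, [222.8, 252.4], [0.5487, 0.0872, 0.09])]
1.75 [(0.84, [222.8, 249.9], [0.5488, 0.0928, 0.09])]
```

View pics/top1.png

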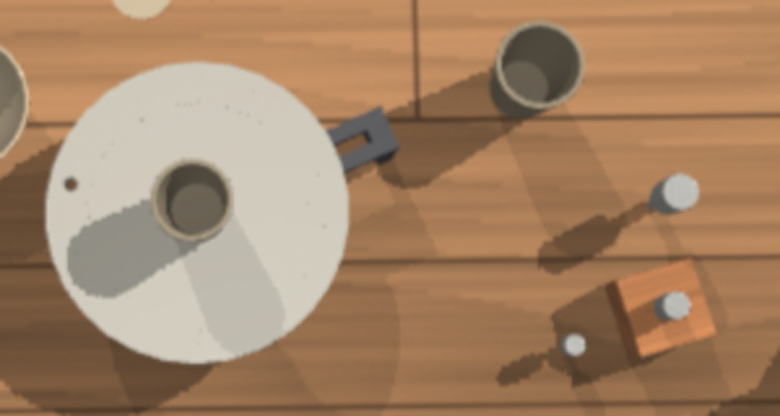

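```bash
cat >> h.py <<'E'
def hole(d,C,avoid=None):
    # rectify wheel top: 1 mm/px about C, look for the dark 12 mm blob on the r=112 ring
    T=np.linalg.inv(np.array(d["cam_to_world"])); K=np.array(d["K"])
    g=np.arange(-130,131)*1e-3; X,Y=np.meshgrid(g,g); P=np.stack([C[0]+X,C[1]+Y,0*X+.09,0*X+1])
    q=np.einsum('ij,jab->iab',K@T[:3],P); u=(q[:2]/q[2]).astype(np.float32)
    I=cv2.remap(np.ascontiguousarray(d["frame"]),u[0],u[1],cv2.INTER_CUBIC).astype(float).mean(2)
    I=cv2.GaussianBlur(I,(0,0),3); R=np.hypot(X,Y)*1e3
    dark=cv2.GaussianBlur(I,(0,0),9)-I; dark[abs(R-112)>5]=-99
    i=np.unravel_index(dark.argmax(),dark.shape); m=(abs(R-112)<9)&(np.hypot(X-X[i],Y-Y[i])<.009)
    wt=np.clip(I[m].max()-I[m]-25,0,None)+1e-9
    x,y=np.average(X[m],weights=wt)*1e3,np.average(Y[m],weights=wt)*1e3
    return np.arctan2(y,x),np.hypot(x,y),dark.max()
E
python3 - <<'E'
from h import *
C=None
for i in range(5):
    t=robot.get_obs()["time"]; d=vision.camera("top")
    if C is None:
        m=vision.outline_of("top","wheel")[0]["mask"]; (cx,cy),_,_=ellipse(m); C=w(d,cy,cx,.09); print("C",C,"radius",[np.hypot(*(w(d,cy,cx+s*58,.09)-C)[:2]) for s in(1,-1)])
        f=d["frame"].astype(int); s=vision.outline_of("top","stand")[0]["mask"]
        ys,xs=np.nonzero(f.sum(2)<260); P=np.array([w(d,y,x,.072) for y,x in zip(ys,xs)])
        r=np.hypot(*(P-C)[:,:2].T); k=(r>.132)&(r<.20)&(f[ys,xs,0]<f[ys,xs,2]+8)&(P[:,1]<C[1]); P=P[k]; 
        print(k.sum(),P.mean(0),r[k].max(), "arm angle",np.arctan2(*(P.mean(0)-C)[[1,0]]))
        A=P[:,:2]-P[:,:2].mean(0); print("pca",np.linalg.svd(A,full_matrices=False)[1:])
        r=vision.outline_of("top","cup")[0]; (cx,cy),_,_=ellipse(r["mask"]); print("cup rim",w(d,cy,cx,.165))
        for l in ["pin","pin_block"]:
            for r in vision.look_for("top",l): print(l,r["conf"],w(d,*r["point"],.114 if l=="pin" else .048))
    print(t,np.round(hole(d,C),3))
E
```

```text
Traceback (most recent call last):
IndexError: list index out of range
```

```bash
cat > m.py <<'E'
from h import *
C=None
for i in range(6):
    t=robot.get_obs()["time"]; d=vision.camera("top")
    if C is None:
        f=d["frame"].astype(int); m=((f.min(2)>115)&(f.max(2)-f.min(2)<32)).astype(np.uint8); m[:,:150]=0; m[:,340:]=0; m[:130]=0; m[290:]=0
        m=cv2.morphologyEx(m,cv2.MORPH_OPEN,np.ones((5,5))); (cx,cy),ax,_=ellipse(m); C=w(d,cy,cx,.09); print("C",C,cx,cy,ax,"radius",[np.hypot(*(w(d,cy,cx+s*ax[0]/2,.09)-C)[:2]) for s in(1,-1)])
        ys,xs=np.nonzero((f.sum(2)<300)&(f[:,:,0]<f[:,:,2]+8)); P=np.array([w(d,y,x,.072) for y,x in zip(ys,xs)])
        r=np.hypot(*(P-C)[:,:2].T); k=(r>.132)&(r<.20)&(P[:,1]<C[1]); P=P[k]
        print(k.sum(),P.mean(0),r[k].max(), "arm angle",np.arctan2(*(P.mean(0)-C)[[1,0]]))
        for l in ["cup","pin","pin_block"]:
            for r in vision.outline_of("top",l): (cx,cy),ax,_=ellipse(r["mask"]); print(l,r["conf"],np.round(r["point"]),cx,cy,ax,w(d,cy,cx,{"pin":.114,"cup":.165,"pin_block":.048}[l]))
    print(t,np.round(hole(d,C),3))
E
python3 m.py
```

```text
C [0.57400731 0.10278761 0.09      ] 245.373046875 211.63909912109375 (114.41670227050781, 116.90569305419922) radius [np.float64(0.12796479449907858), np.float64(0.12797523790152626)]
296 [ 0.63992226 -0.04629564  0.072     ] 0.18502740345561913 arm angle -1.1545020183826031
cup 0.69 [208. 244.] 243.43807983398438 206.66751098632812 (31.327560424804688, 31.46748161315918) [0.57556453 0.10240857 0.165     ]
pin 0.77 [203. 430.] 429.0888671875 203.9449462890625 (14.801727294921875, 18.779918670654297) [ 0.58309925 -0.30180432  0.114     ]
pin 0.68 [248. 428.] 428.1492919921875 248.04029846191406 (9.791244506835938, 12.260872840881348) [ 0.48655469 -0.29514335  0.114     ]
pin 0.58 [262. 392.] 389.8221435546875 262.7925109863281 (7.662116050720215, 9.033585548400879) [ 0.45571812 -0.21067793  0.114     ]
pin_block 0.73 [250. 421.] 423.5323791503906 248.51425170898438 (35.357112884521484, 49.20512008666992) [ 0.48859523 -0.30364678  0.048     ]
1.95 [ -2.171 110.75   56.146]
2.15 [ -1.597 112.14   55.432]
2.2 [ -1.448 112.607  48.845]
2.25 [ -1.314 112.922  80.061]
2.3 [ -1.174 113.388  61.71 ]
2.35 [ -1.035 113.4    78.814]
```

```bash
python3 -m handwheel '[[-0.69,-0.56,0,0],[-0.69,-0.56,0,0],[-0.69,-0.56,0,0],[-0.69,-0.56,0,0],[-0.69,-0.56,0,0],[-0.69,-0.56,0,0],[-0.69,-0.56,0,0]]' 0 20; python3 -m handwheel '[[-0.69,-0.56,0.25,0],[-0.69,-0.56,0.25,0],[-0.69,-0.56,0.25,0],[-0.69,-0.56,0.25,0],[-0.69,-0.56,0.25,0],[-0.69,-0.56,0.25,0],[-0.69,-0.56,0.25,0],[-0.69,-0.56,0.25,0]]'
cat > a.py <<'E'
from h import *
o=robot.get_obs(); p=o["position"]; C=np.array([.574,.1028]); r=p[:2]-C
q=o["tool_rot"]; from scipy.spatial.transform import Rotation as R
print("t",o["time"],"tcp",np.round(p,4),"r",np.hypot(*r),"ang",np.arctan2(r[1],r[0]),"toolx ang",np.arctan2(*R.from_quat(q).as_matrix()[[1,0],0]),"F",np.round(o["ft_force"],2))
Q=[]
import sys
for i in range(int(sys.argv[1])):
    t=robot.get_obs()["time"]; d=vision.camera("top"); h=hole(d,C); Q.append((t,*h)); print(t,np.round(h,3))
E
python3 a.py 12
```

```text
time: 2.98
position: [0.349, 0.3585, 0.2307]
tool_rot: [0.17, 0.985, -0.001, 0.001]
ft_force: [-0.3, -0.0, -0.7]
grip_width: 0.0484
grip_force: 0.0
time: 3.65
position: [0.4899, 0.1308, 0.1545]
tool_rot: [0.171, 0.985, -0.0, 0.001]
ft_force: [-0.4, 0.3, 1.2]
grip_width: 0.0014
grip_force: 0.0
t 3.65 tcp [0.4899 0.1308 0.1545] r 0.08864278283296478 ang 2.82064880613908 toolx ang 2.7973221999478457 F [-0.43  0.25  1.19]
3.65 [ -2.484 107.215  38.304]
3.7 [ -2.506 107.05   39.661]
3.75 [ -2.531 107.193  35.066]
3.8 [ -2.55  107.135  35.575]
3.85 [ -2.551 106.974  34.567]
3.9 [ -2.552 107.008  34.298]
3.95 [ -2.554 106.923  32.139]
4.0 [ -2.554 106.928  31.901]
4.05 [ -2.554 107.298  37.746]
4.1 [ -2.429 108.443  31.974]
4.15 [ -2.27  110.447  54.27 ]
4.2 [ -2.131 110.962  53.879]
```

```bash
python3 -m handwheel '[[0.01,0,0.1,0],[0.01,0,0.16,0],[0.01,0,0.16,0],[0.01,0,0.16,0]]'; python3 -m handwheel '[[0,0,0.006,0],[0,0,0.006,0]]';  python3 -m handwheel '[[0,0,0.005,0],[0,0,0.005,0]]'; python3 -m handwheel '[[0,0,0.004,0],[0,0,0.004,0]]'
```

```text
time: 4.58
position: [0.483, 0.1361, 0.107]
tool_rot: [0.168, 0.986, -0.0, -0.001]
ft_force: [-0.1, 0.3, 0.9]
grip_width: 0.001
grip_force: 0.0
time: 4.75
position: [0.4845, 0.136, 0.1066]
tool_rot: [0.169, 0.986, 0.0, 0.001]
ft_force: [0.7, 0.2, -1.0]
grip_width: 0.0006
grip_force: 0.0
time: 4.92
position: [0.4841, 0.136, 0.1049]
tool_rot: [0.169, 0.986, 0.0, 0.001]
ft_force: [-0.5, 0.3, 0.0]
grip_width: 0.0006
grip_force: 0.0
time: 5.08
position: [0.4838, 0.136, 0.1033]
tool_rot: [0.169, 0.986, 0.0, 0.0]
ft_force: [0.1, 0.3, 0.7]
grip_width: 0.0003
grip_force: 0.0
```

```bash
python3 -m handwheel '[[0,0,0.010,0],[0,0,0.010,0]]'; python3 -m handwheel '[[0,0,0.004,0],[0,0,0.004,0]]' | sed -n '1,2p;4p'; python3 -m handwheel '[[0,0,0.003,0],[0,0,0.003,0]]'| sed -n '1,2p;4p'
```

```text
time: 5.25
position: [0.4835, 0.1359, 0.0997]
tool_rot: [0.169, 0.986, -0.0, -0.0]
ft_force: [-0.7, 0.8, -0.2]
grip_width: 0.0006
grip_force: 0.0
time: 5.42
position: [0.4835, 0.136, 0.0986]
ft_force: [-0.1, -1.1, -0.3]
time: 5.58
position: [0.4836, 0.1358, 0.0978]
ft_force: [-0.4, -0.7, 0.8]
```

```bash
python3 -m handwheel '[[0,0,0.002,0],[0,0,0.002,0]]'| sed -n '1,2p;4p'; python3 -m handwheel '[[0,0,0.002,0],[0,0,0.002,0]]'| sed -n '1,2p;4p'
```

```text
time: 5.75
position: [0.4836, 0.1357, 0.0974]
ft_force: [-1.1, -1.5, 2.4]
time: 5.92
position: [0.4836, 0.1357, 0.0969]
ft_force: [-1.3, -1.2, 3.6]
```

```bash
python3 a.py 2
```

```text
t 5.9167 tcp [0.4836 0.1357 0.0969] r 0.09620621362644846 ang 2.7929140002015678 toolx ang 2.8030534341843847 F [-1.28 -1.25  3.6 ]
5.9167 [ -2.539 107.782  49.149]
5.9667 [ -2.554 107.636  48.476]
```

Run:
```python
from h import *
d=vision.camera("top"); a=d["frame"][130:290,170:340]
d=vision.camera("top"); b=d["frame"][130:290,170:340]
cv2.imwrite("pics/t2.png",cv2.resize(np.hstack([a,b]),None,fx=2.3,fy=2.3,interpolation=cv2.INTER_CUBIC)[:,:,::-1])
print(robot.get_obs()["ft_force"],robot.get_obs()["time"])
```

```text
[-1.21998158 -0.02254277  3.50575933] 6.1167
```

View pics/t2.png

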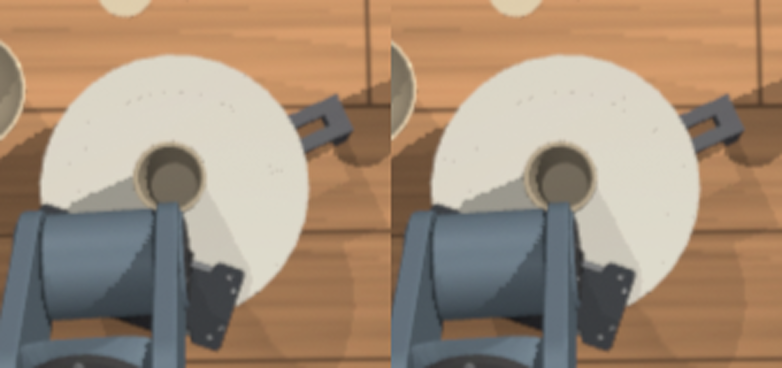

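```bash
cat > arc.py <<'E'
import numpy as np,sys
tot,n,R=map(float,sys.argv[1:4]); n=int(n)
s=np.linspace(0,1,n+1)[1:]; v=np.minimum(1,np.minimum((np.arange(n)+1)/4,(n-np.arange(n))/4)); p=np.cumsum(v)/v.sum()*tot
print([[round(R*(np.cos(a)-1)/.3,3),round(-R*np.sin(a)/.3,3),0,round(-a/2/np.pi,3)] for a in p])
E
python3 arc.py 1.4 20 .096
python3 - <<'E'
from h import *
print(robot.get_obs()["q"])
E
```

```text
[[np.float64(-0.0), np.float64(-0.007), 0, np.float64(-0.003)], [np.float64(-0.001), np.float64(-0.02), 0, np.float64(-0.01)], [np.float64(-0.002), np.float64(-0.039), 0, np.float64(-0.02)], [np.float64(-0.007), np.float64(-0.065), 0, np.float64(-0.033)], [np.float64(-0.013), np.float64(-0.091), 0, np.float64(-0.046)], [np.float64(-0.022), np.float64(-0.116), 0, np.float64(-0.059)], [np.float64(-0.032), np.float64(-0.14), 0, np.float64(-0.072)], [np.float64(-0.045), np.float64(-0.163), 0, np.float64(-0.085)], [np.float64(-0.059), np.float64(-0.185), 0, np.float64(-0.098)], [np.float64(-0.075), np.float64(-0.206), 0, np.float64(-0.111)], [np.float64(-0.093), np.float64(-0.226), 0, np.float64(-0.125)], [np.float64(-0.112), np.float64(-0.243), 0, np.float64(-0.138)], [np.float64(-0.133), np.float64(-0.26), 0, np.float64(-0.151)], [np.float64(-0.155), np.float64(-0.274), 0, np.float64(-0.164)], [np.float64(-0.178), np.float64(-0.287), 0, np.float64(-0.177)], [np.float64(-0.202), np.float64(-0.298), 0, np.float64(-0.19)], [np.float64(-0.227), np.float64(-0.306), 0, np.float64(-0.203)], [np.float64(-0.246), np.float64(-0.311), 0, np.float64(-0.213)], [np.float64(-0.259), np.float64(-0.314), 0, np.float64(-0.22)], [np.float64(-0.266), np.float64(-0.315), 0, np.float64(-0.223)]]
[ 5.15271577e-02  5.79520304e-01  1.85417087e+00  6.32217975e-04
  7.07328893e-01 -1.18077185e+00]
```

```bash
python3 -m handwheel '[[0,-0.007,0,-0.003],[-0.001,-0.02,0,-0.01],[-0.002,-0.039,0,-0.02],[-0.007,-0.065,0,-0.033],[-0.013,-0.091,0,-0.046],[-0.022,-0.116,0,-0.059],[-0.032,-0.14,0,-0.072],[-0.045,-0.163,0,-0.085],[-0.059,-0.185,0,-0.098],[-0.075,-0.206,0,-0.111],[-0.093,-0.226,0,-0.125],[-0.112,-0.243,0,-0.138],[-0.133,-0.26,0,-0.151],[-0.155,-0.274,0,-0.164],[-0.178,-0.287,0,-0.177],[-0.202,-0.298,0,-0.19],[-0.227,-0.306,0,-0.203],[-0.246,-0.311,0,-0.213],[-0.259,-0.314,0,-0.22],[-0.266,-0.315,0,-0.223]]'; python3 a.py 2;  python3 -m handwheel '[[-0.266,-0.315,0,-0.223]]' >/dev/null 2>&1 --help || true
```

```text
time: 7.78
position: [0.5284, 0.0188, 0.0971]
tool_rot: [-0.508, 0.862, -0.001, 0.0]
ft_force: [-2.0, -4.0, 5.7]
grip_width: 0.0004
grip_force: 2.6
t 7.7833 tcp [0.5284 0.0188 0.0971] r 0.09555794099489258 ang -2.0678627205831503 toolx ang -2.076625786676843 F [-2.02 -4.03  5.69]
7.7833 [ -1.078 109.643  44.024]
7.8333 [ -1.078 109.632  44.226]
```

Run:
```python
from h import *
o=robot.get_obs(); print(o["time"],o["position"],o["ft_force"],o["q"])
d=vision.camera("top"); a=d["frame"][130:290,170:340]
s=vision.camera("scene")["frame"][130:290,180:400]
cv2.imwrite("pics/t3.png",cv2.resize(np.hstack([a,s]),None,fx=2,fy=2,interpolation=cv2.INTER_CUBIC)[:,:,::-1])
```

```text
7.8833 [0.52818363 0.01929172 0.09701939] [-1.67730149 -3.4099081   5.07457416] [-1.74449490e-01  6.01892835e-01  1.78975200e+00 -1.61198957e-03
  7.48611684e-01 -2.80664978e+00]
```

View pics/t3.png

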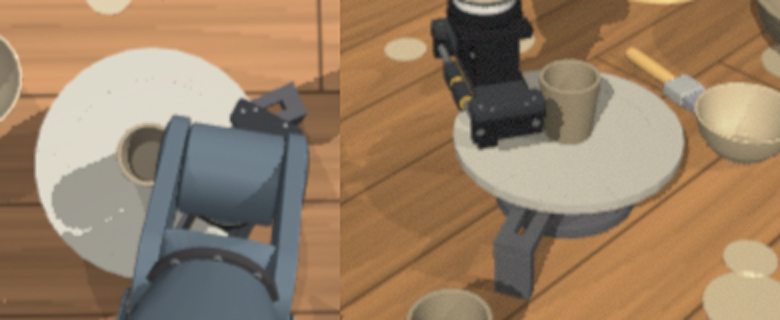

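```bash
python3 -m handwheel '[[0,0,-0.03,0],[0,0,-0.13,0],[-0.02,0.08,-0.13,0.02],[-0.266,0.315,-0.13,0.223],[-0.266,0.315,-0.13,0.223],[-0.266,0.315,-0.13,0.223],[-0.266,0.315,-0.13,0.223],[-0.266,0.315,-0.13,0.223],[-0.266,0.315,-0.13,0.223],[-0.266,0.315,-0.13,0.223],[-0.266,0.315,-0.13,0.223],[-0.266,0.315,-0.13,0.223],[-0.266,0.315,-0.13,0.223],[-0.266,0.315,-0.13,0.223],[-0.266,0.315,-0.13,0.223]]'; python3 a.py 3
```

```text
time: 9.23
position: [0.4833, 0.1367, 0.1358]
tool_rot: [0.169, 0.986, 0.0, -0.0]
ft_force: [-0.4, -0.4, -0.5]
grip_width: 0.0004
grip_force: 0.0
t 9.2333 tcp [0.4833 0.1367 0.1358] r 0.09684213778393058 ang 2.7843869677825537 toolx ang 2.801722388800074 F [-0.42 -0.36 -0.54]
9.2333 [ -2.555 107.362  44.72 ]
9.2833 [ -2.554 107.333  43.174]
9.3333 [ -2.553 107.347  43.914]
```

Run:
```python
from h import *
d=vision.camera("top"); a=cv2.resize(d["frame"][130:290,170:340],None,fx=2,fy=2)
s=vision.camera("wrist"); print(s["K"],np.round(s["hand_eye"],4)); b=cv2.resize(s["frame"],(427,320))
cv2.imwrite("pics/t4.png",np.hstack([a,b])[:,:,::-1])
print(vision.look_for("wrist","wheel_hole"))
```

```text
[[303.86414306   0.         283.35160421]
 [  0.         303.86414306 208.23662632]
 [  0.           0.           1.        ]] [[ 6.000e-04 -9.524e-01 -3.047e-01  8.410e-02]
 [ 1.000e+00  6.000e-04 -0.000e+00 -2.000e-04]
 [ 2.000e-04 -3.047e-01  9.524e-01 -1.548e-01]
 [ 0.000e+00  0.000e+00  0.000e+00  1.000e+00]]
[]
```

View pics/t4.png

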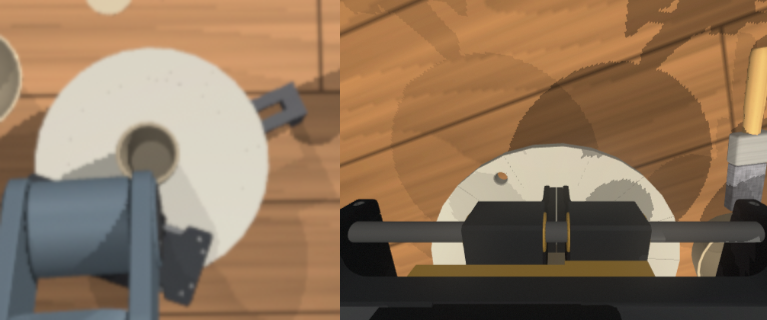

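```bash
cat >> h.py <<'E'
from scipy.spatial.transform import Rotation as Rn
def wrist():
    o=robot.get_obs(); d=dict(vision.camera("wrist")); T=np.eye(4); T[:3,:3]=Rn.from_quat(o["tool_rot"]).as_matrix(); T[:3,3]=o["position"]
    d["cam_to_world"]=T@np.array(d["hand_eye"]); return d
E
python3 - <<'E'
from h import *
d=wrist(); p=w(d,233,211,.09); C=np.array([.574,.1028]); r=p[:2]-C; print(p,np.hypot(*r),np.arctan2(r[1],r[0]))
E
```

```text
[0.46518925 0.08788248 0.09      ] 0.10982855939719854 -3.0053459922770003
```

```bash
sed -i 's/print(\[\[/print([[float(x) for x in y] for y in [[/; s/ for a in p\])/ for a in p]])/' arc.py; python3 arc.py 1.25 16 .096
```

```text
[[-0.0, -0.008, 0.0, -0.004], [-0.001, -0.023, 0.0, -0.011], [-0.003, -0.046, 0.0, -0.023], [-0.009, -0.076, 0.0, -0.038], [-0.018, -0.106, 0.0, -0.054], [-0.029, -0.134, 0.0, -0.069], [-0.044, -0.161, 0.0, -0.084], [-0.06, -0.187, 0.0, -0.099], [-0.08, -0.211, 0.0, -0.115], [-0.101, -0.233, 0.0, -0.13], [-0.124, -0.253, 0.0, -0.145], [-0.15, -0.271, 0.0, -0.161], [-0.176, -0.286, 0.0, -0.176], [-0.197, -0.296, 0.0, -0.187], [-0.212, -0.301, 0.0, -0.195], [-0.219, -0.304, 0.0, -0.199]]
```

```bash
python3 -m handwheel '[[0,0,0.09,0],[0,0,0.118,0],[0,0,0.128,0],[0,0,0.13,0],[0,-0.008,0.13,-0.004],[-0.001,-0.023,0.13,-0.011],[-0.003,-0.046,0.13,-0.023],[-0.009,-0.076,0.13,-0.038],[-0.018,-0.106,0.13,-0.054],[-0.029,-0.134,0.13,-0.069],[-0.044,-0.161,0.13,-0.084],[-0.06,-0.187,0.13,-0.099],[-0.08,-0.211,0.13,-0.115],[-0.101,-0.233,0.13,-0.13],[-0.124,-0.253,0.13,-0.145],[-0.15,-0.271,0.13,-0.161],[-0.176,-0.286,0.13,-0.176],[-0.197,-0.296,0.13,-0.187],[-0.212,-0.301,0.13,-0.195],[-0.219,-0.304,0.13,-0.199]]'
python3 -m handwheel '[[0,0,0,0],[0,0,-0.03,0],[0,0,-0.13,0],[-0.02,0.08,-0.13,0.02],[-0.05,0.15,-0.13,0.04],[-0.5,0.28,-0.13,0.29],[-0.5,0.28,-0.13,0.29],[-0.5,0.28,-0.13,0.29],[-0.5,0.28,-0.13,0.29],[-0.5,0.28,-0.13,0.29],[-0.5,0.28,-0.13,0.29],[-0.5,0.28,-0.13,0.29],[-0.5,0.28,-0.13,0.29],[-0.5,0.28,-0.13,0.29],[-0.5,0.28,-0.13,0.29],[-0.5,0.28,-0.13,0.29],[-0.5,0.28,-0.13,0.29],[-0.4,0.305,-0.13,0.295],[-0.4,0.305,-0.13,0.295],[-0.4,0.305,-0.13,0.295]]'; python3 a.py 3
```

```text
time: 11.25
position: [0.5173, 0.0271, 0.0978]
tool_rot: [-0.441, 0.898, -0.001, 0.001]
ft_force: [0.1, -0.7, 1.0]
grip_width: 0.0003
grip_force: 0.7
time: 12.92
position: [0.5144, 0.1788, 0.1361]
tool_rot: [0.454, 0.891, -0.001, -0.001]
ft_force: [1.1, -0.3, 0.7]
grip_width: 0.0005
grip_force: 0.0
t 12.9167 tcp [0.5144 0.1788 0.1361] r 0.09656307788589971 ang 2.2358081583801637 toolx ang 2.199340621134308 F [ 1.11 -0.27  0.72]
12.9167 [  3.064 109.047  56.846]
12.9667 [  3.056 108.392  55.972]
13.0167 [  3.055 108.13   55.848]
```

```bash
python3 - <<'E'
s=open('h.py').read()
s=s.replace("def hole(d,C,avoid=None):","def hole(d,C,lo=-9,hi=9):").replace("dark[abs(R-112)>5]=-99","dark[abs(R-112)>5]=-99; A=np.arctan2(Y,X); dark[(A<lo)|(A>hi)]=-99")
open('h.py','w').write(s)
E
python3 - <<'E'
from h import *
C=np.array([.574,.1028])
d=vision.camera("top")
for lo in np.arange(-2.8,1.2,.4): print(round(lo,2),np.round(hole(d,C,lo,lo+.4),3))
d=wrist()
for lo in (-3.14,-2.6,2.2): print(lo,np.round(hole(d,C,lo,lo+.9),3))
E
```

```text
-2.8 [ -2.455 108.853   3.793]
-2.4 [ -2.089 108.728  -1.147]
-2.0 [ -1.726 111.96   55.716]
-1.6 [ -1.443 110.387   0.723]
-1.2 [ -1.013 110.23    0.947]
-0.8 [ -0.539 108.814  -0.302]
-0.4 [-9.00000e-03  1.13354e+02 -4.90000e-02]
-0.0 [ 9.00000e-03  1.13354e+02 -2.50000e-02]
0.4 [  0.713 108.729  -0.323]
0.8 [  0.811 108.938  -0.477]
-3.14 [ -2.895 114.219  26.927]
-2.6 [ -2.421 114.043  14.725]
2.2 [  2.219 107.336  14.931]
```

```bash
python3 arc.py 0.57 13 .0965
```

```text
[[-0.0, -0.005, 0.0, -0.002], [-0.0, -0.014, 0.0, -0.007], [-0.001, -0.027, 0.0, -0.014], [-0.003, -0.046, 0.0, -0.023], [-0.006, -0.064, 0.0, -0.032], [-0.011, -0.082, 0.0, -0.041], [-0.016, -0.099, 0.0, -0.05], [-0.022, -0.116, 0.0, -0.059], [-0.029, -0.133, 0.0, -0.068], [-0.037, -0.15, 0.0, -0.077], [-0.044, -0.162, 0.0, -0.084], [-0.048, -0.17, 0.0, -0.088], [-0.051, -0.174, 0.0, -0.091]]
```

```bash
python3 -m handwheel '[[0,0,0.09,0],[0,0,0.118,0],[0,0,0.128,0],[0,0,0.132,0],[0,-0.005,0.132,-0.002],[0,-0.014,0.132,-0.007],[-0.001,-0.027,0.132,-0.014],[-0.003,-0.046,0.132,-0.023],[-0.006,-0.064,0.132,-0.032],[-0.011,-0.082,0.132,-0.041],[-0.016,-0.099,0.132,-0.05],[-0.022,-0.116,0.132,-0.059],[-0.029,-0.133,0.132,-0.068],[-0.037,-0.15,0.132,-0.077],[-0.044,-0.162,0.132,-0.084],[-0.048,-0.17,0.132,-0.088],[-0.051,-0.174,0.132,-0.091],[-0.051,-0.174,0.132,-0.091]]'
python3 - <<'E'
from h import *
C=np.array([.5762,.1026])
for i in range(2):
    d=vision.camera("top"); print(np.round(hole(d,C,-2.0,-.5),4))
# slot: profile across arm at several radii, z=.072, angles
f=cv2.cvtColor(d["frame"],cv2.COLOR_RGB2GRAY); T=np.linalg.inv(np.array(d["cam_to_world"])); K=np.array(d["K"])
a=-1.1666; u=np.array([np.cos(a),np.sin(a)]); n=np.array([-u[1],u[0]]); s=np.arange(-30,31,2)
for rad in (.14,.146,.152,.158,.175):
    P=C[None]+rad*u+np.outer(s*1e-3,n); q=(K@T[:3]@np.c_[P,0*s+.072,0*s+1].T); q=(q[:2]/q[2]).astype(np.float32)
    print(rad,cv2.remap(f,q[0][None],q[1][None],cv2.INTER_LINEAR)[0].tolist())
cv2.imwrite("pics/t5.png",cv2.resize(d["frame"][150:270,185:335],None,fx=5,fy=5,interpolation=cv2.INTER_CUBIC)[:,:,::-1])
E
```

```text
time: 14.67
position: [0.4847, 0.1357, 0.097]
tool_rot: [0.184, 0.983, 0.0, 0.001]
ft_force: [0.5, -0.5, 3.1]
grip_width: 0.0008
grip_force: 1.6
[ -1.1913 112.3991  64.9117]
[ -1.1963 112.4465  65.208 ]
0.14 [138, 122, 108, 103, 99, 89, 85, 94, 100, 102, 102, 102, 102, 103, 103, 104, 102, 97, 86, 82, 95, 100, 101, 100, 102, 110, 129, 132, 122, 110, 128]
0.146 [143, 138, 121, 112, 107, 98, 90, 96, 100, 101, 101, 101, 102, 102, 103, 102, 101, 98, 89, 84, 94, 100, 101, 102, 102, 104, 110, 110, 114, 132, 150]
0.152 [146, 136, 120, 111, 104, 94, 90, 97, 101, 102, 102, 102, 101, 102, 102, 102, 100, 95, 85, 83, 93, 100, 101, 101, 101, 101, 102, 117, 136, 153, 156]
0.158 [122, 129, 126, 110, 97, 86, 82, 95, 101, 102, 101, 101, 101, 99, 97, 96, 96, 91, 83, 84, 95, 100, 101, 101, 101, 103, 118, 139, 152, 156, 154]
0.175 [100, 99, 90, 73, 54, 52, 71, 90, 99, 101, 101, 101, 101, 101, 100, 100, 100, 100, 100, 100, 101, 101, 101, 101, 101, 104, 125, 143, 153, 158, 161]
```

View pics/t5.png

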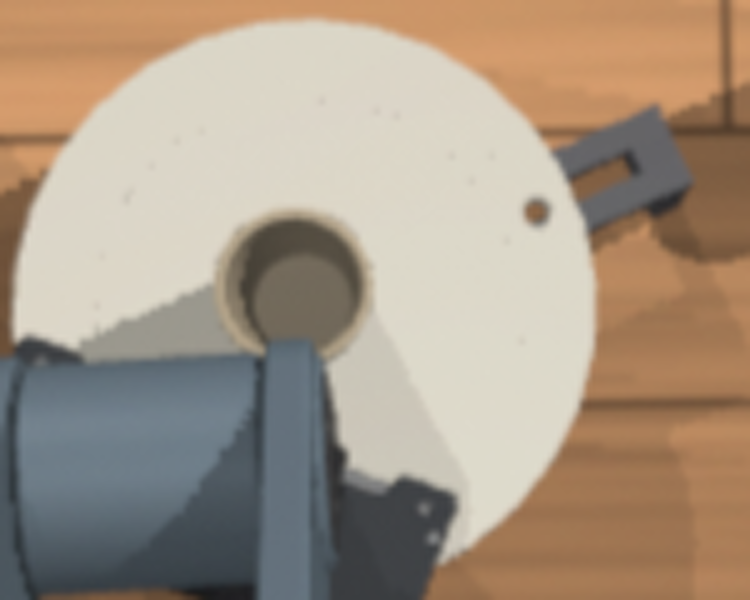

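Run:
```python
from h import *
d=vision.camera("top"); C=np.array([.5762,.1026])
f=(d["frame"][:,:,0].astype(np.float32)-d["frame"][:,:,2]); g=d["frame"].astype(np.float32).sum(2); T=np.linalg.inv(np.array(d["cam_to_world"])); K=np.array(d["K"])
a=-1.1666; u=np.array([np.cos(a),np.sin(a)]); n=np.array([-u[1],u[0]]); s=np.arange(-26,27,1)
def prof(im,rad):
    P=C[None]+rad*u+np.outer(s*1e-3,n); q=(K@T[:3]@np.c_[P,0*s+.072,0*s+1].T); q=(q[:2]/q[2]).astype(np.float32)
    return cv2.remap(im,q[0][None],q[1][None],cv2.INTER_LINEAR)[0]
for rad in (.143,.15,.156,.170,.176): print(rad,[int(x) for x in prof(f,rad)])
```

```text
0.143 [66, 65, 64, 64, 63, 56, 43, 29, 16, 5, 0, -1, -2, -2, -2, -2, -2, -2, 0, 0, 5, 16, 29, 41, 52, 59, 60, 61, 61, 60, 56, 49, 38, 24, 12, 2, 0, -1, -2, -2, -2, -2, -2, -2, 0, 2, 16, 32, 48, 58, 69, 68, 67]
0.15 [75, 71, 69, 67, 64, 56, 45, 31, 17, 5, 1, -1, -2, -2, -2, -2, -2, -2, -2, -1, 3, 11, 22, 36, 49, 55, 59, 60, 60, 59, 54, 47, 38, 24, 11, 4, 0, -1, -2, -2, -2, -2, -1, -1, -1, 1, 6, 13, 27, 39, 54, 67, 78]
0.156 [79, 74, 70, 67, 63, 54, 45, 31, 17, 5, 1, -1, -1, -2, -2, -2, -2, -1, -1, 0, 6, 14, 24, 36, 48, 53, 57, 59, 59, 58, 53, 47, 37, 24, 10, 5, 0, -1, -1, -1, -1, -1, -1, -1, -1, 1, 5, 14, 33, 54, 70, 83, 93]
0.17 [41, 30, 18, 9, 3, 0, -1, -1, -1, -1, -2, -2, -2, -2, -2, -2, -2, -2, -2, -2, -2, -2, -2, -2, -2, -2, -2, -2, -2, -2, -2, -2, -2, -2, -2, -1, -1, -1, -1, -1, -1, -1, -1, -1, 0, 3, 10, 30, 51, 68, 80, 90, 92]
0.176 [55, 48, 39, 30, 20, 10, 4, 0, 0, -1, -2, -2, -2, -2, -2, -2, -2, -2, -2, -2, -2, -2, -2, -2, -2, -2, -2, -2, -2, -2, -2, -1, -1, -1, -1, -1, -1, -1, -1, -1, -1, -1, -1, -1, 0, 1, 7, 23, 41, 59, 76, 88, 92]
```

```bash
python3 -m handwheel '[[0,-0.004,0,-0.002],[0,-0.008,0,-0.004],[0,-0.012,0,-0.006],[0,-0.012,0,-0.006],[0,-0.012,0,-0.006]]'
cat > b.py <<'E'
from h import *
C=np.array([.5762,.1026])
for i in range(2):
    d=vision.camera("top"); print(np.round(hole(d,C,-2.0,-.5),4))
E
python3 b.py; python3 -m handwheel '[[0,0,-0.01,0],[0,0,-0.1,0],[0,0,-0.3,0],[0,0,-0.3,0],[0,0,-0.3,0]]'; python3 b.py
```

```text
time: 15.23
position: [0.4829, 0.1325, 0.0963]
tool_rot: [0.166, 0.986, 0.0, 0.001]
ft_force: [3.6, -0.4, 5.1]
grip_width: 0.0004
grip_force: 2.1
[ -1.1517 112.3195  69.3244]
[ -1.1507 112.3326  69.3054]
time: 15.75
position: [0.4821, 0.1332, 0.189]
tool_rot: [0.165, 0.986, 0.001, 0.001]
ft_force: [0.9, 0.4, -0.4]
grip_width: 0.0004
grip_force: 0.0
[ -1.1428 112.2127  71.6076]
[ -1.1416 112.2736  72.7637]
```

```bash
python3 -m handwheel '[[0,0,-0.1,0],[-0.86,-0.27,-0.1,0],[-0.86,-0.27,-0.1,0],[-0.86,-0.27,-0.1,0],[-0.86,-0.27,-0.1,0],[-0.86,-0.27,-0.1,0],[-0.86,-0.27,-0.1,0],[-0.86,-0.27,-0.1,0],[-0.86,-0.27,0.13,0],[-0.86,-0.27,0.13,0],[-0.86,-0.27,0.13,0],[-0.86,-0.27,0.13,0]]'|head -3
python3 - <<'E'
from h import *
d=wrist(); T=d["cam_to_world"]; K=np.array(d["K"]); print(np.round(T,3).tolist())
# rectify at z=.072 around slot, axes along arm, 0.25 mm/px
C=np.array([.5762,.1026]); a=-1.154; u=np.array([np.cos(a),np.sin(a)]); n=np.array([-u[1],u[0]])
def rect(z):
    S,Rr=np.meshgrid(np.arange(-30,30,.25)*1e-3,np.arange(.09,.195,.00025)); P=C[:,None,None]+Rr*u[:,None,None]+S*n[:,None,None]
    q=np.einsum('ij,jab->iab',K@np.linalg.inv(T)[:3],np.concatenate([P,0*S[None]+z,0*S[None]+1])); q=(q[:2]/q[2]).astype(np.float32)
    return cv2.remap(np.ascontiguousarray(d["frame"]),q[0],q[1],cv2.INTER_CUBIC)
A,B=rect(.072),rect(.09); np.savez("rect.npz",A=A,B=B)
cv2.imwrite("pics/w1.png",np.hstack([A,B,cv2.resize(d["frame"],(300,225)).repeat(1,0)[:1].repeat(420,0)*0])[:,:480,::-1])
cv2.imwrite("pics/wr.png",d["frame"][:,:,::-1])
E
```

```text
time: 16.85
position: [0.696, -0.0274, 0.1424]
tool_rot: [0.166, 0.986, 0.0, -0.005]
[[0.326, 0.904, 0.278, 0.618], [0.945, -0.311, -0.097, -0.001], [-0.001, 0.294, -0.956, 0.298], [0.0, 0.0, 0.0, 1.0]]Traceback (most recent call last):
  File "<stdin>", line 10, in <module>
    return _nx.concatenate(arrs, 1, dtype=dtype, casting=casting)
           ~~~~~~~~~~~~~~~^^^^^^^^^^^^^^^^^^^^^^^^^^^^^^^^^^^^^^^
ValueError: all the input array dimensions except for the concatenation axis must match exactly, but along dimension 0, the array at index 0 has size 421 and the array at index 2 has size 420
```

```bash
cat > s.py <<'E'
from h import *
d=wrist(); T=d["cam_to_world"]; K=np.array(d["K"]); print(np.round(T,3).tolist())
C=np.array([.5762,.1026]); a=-1.154; u=np.array([np.cos(a),np.sin(a)]); n=np.array([-u[1],u[0]])
def rect(z):
    S,Rr=np.meshgrid(np.arange(-30,30,.25)*1e-3,np.arange(.09,.195,.00025)); P=C[:,None,None]+Rr*u[:,None,None]+S*n[:,None,None]
    q=np.einsum('ij,jab->iab',K@np.linalg.inv(T)[:3],np.concatenate([P,0*S[None]+z,0*S[None]+1])); q=(q[:2]/q[2]).astype(np.float32)
    return cv2.remap(np.ascontiguousarray(d["frame"]),q[0],q[1],cv2.INTER_CUBIC)
A,B=rect(.072),rect(.09); np.savez("rect.npz",A=A,B=B)
cv2.imwrite("pics/w1.png",np.hstack([A,B])[:,:,::-1])
cv2.imwrite("pics/wr.png",d["frame"][:,:,::-1])
E
python3 s.py
```

```text
[[0.326, 0.902, 0.284, 0.619], [0.945, -0.311, -0.098, -0.001], [-0.001, 0.3, -0.954, 0.3], [0.0, 0.0, 0.0, 1.0]]
```

View pics/w1.png

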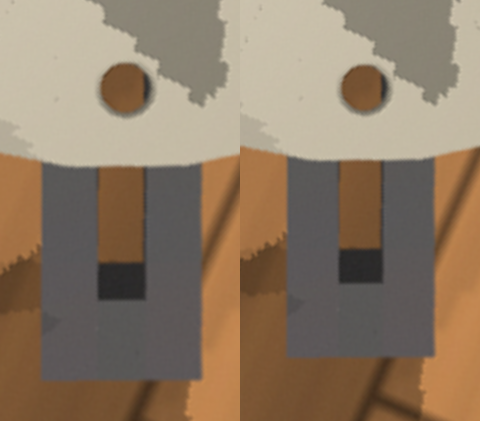

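```bash
python3 -m handwheel '[[0.09,-0.65,-0.07,0],[0.09,-0.65,-0.07,0],[0.09,-0.65,-0.07,0],[0.09,-0.65,-0.07,0],[0.09,-0.65,-0.07,0]]' 60 25|head -2;python3 -m handwheel '[[0.1,-0.66,0,0.13],[0.1,-0.66,0,0.13],[0.1,-0.66,0,0.13],[0.1,-0.66,0,0.13],[0.1,-0.66,0,0.13],[0.1,-0.66,0,0.13],[0.1,-0.66,0,0.13],[0.1,-0.66,0,0.13],[0.1,-0.66,0,0.13]]'|head -3
cat > p.py <<'E'
from h import *
o=robot.get_obs(); print(o["time"],np.round(o["position"],4),"yaw",np.arctan2(*Rn.from_quat(o["tool_rot"]).as_matrix()[[1,0],0]),o["q"][5])
d=wrist(); cv2.imwrite("pics/wp.png",d["frame"][:,:,::-1])
for l,z in (("pin",.08),("pin_block",.048)):
    for r in vision.outline_of("wrist",l): print(l,r["conf"],np.round(r["point"]),r["mask"].sum(),[np.round(v,1) for v in ellipse(r["mask"])],w(d,*ellipse(r["mask"])[0][::-1],z))
E
python3 p.py
```

```text
time: 17.37
position: [0.6102, -0.2065, 0.1714]
time: 18.12
position: [0.5181, -0.3815, 0.1703]
tool_rot: [0.543, 0.84, -0.0, 0.002]
18.1167 [ 0.5181 -0.3815  0.1703] yaw 1.9943827269155632 -1.231720627660378
pin 0.95 [  8. 292.] 386 [array([294.8,   1.9]), array([22. , 38.1]), np.float64(6.5)] [ 0.46127255 -0.23612318  0.08      ]
pin 0.71 [118. 290.] 776 [array([289.1, 119.1]), array([30.8, 31.7]), np.float64(177.2)] [ 0.49020169 -0.30872395  0.08      ]
pin 0.59 [175. 392.] 1803 [array([390.7, 174.2]), array([41. , 57.2]), np.float64(116.4)] [ 0.58395128 -0.31390434  0.08      ]
pin_block 0.75 [107. 289.] 5796 [array([287.7, 116.2]), array([102.5, 106.9]), np.float64(89.0)] [ 0.48903416 -0.30756366  0.048     ]
```

View pics/wp.png

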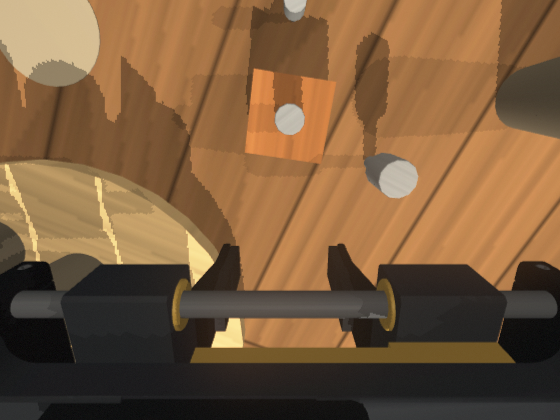

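```bash
python3 -m handwheel '[[0.26,0.015,0.15,0],[0.26,0.015,0.15,0],[0.26,0.015,0.2,0],[0.26,0.015,0.2,0],[0.26,0.015,0.28,0],[0.26,0.015,0.33,0],[0.26,0.015,0.364,0],[0.26,0.015,0.364,0],[0.26,0.015,0.364,0]]';python3 -m handwheel '[[0,0,0,0],[0,0,0,0],[0,0,0,0],[0,0,0,0],[0,0,0,0],[0,0,0,0]]' 0 25
```

```text
time: 19.02
position: [0.4904, -0.3089, 0.0593]
tool_rot: [0.543, 0.839, -0.0, 0.001]
ft_force: [0.0, 0.2, -0.1]
grip_width: 0.052
grip_force: 0.0
time: 19.52
position: [0.4898, -0.3081, 0.0594]
tool_rot: [0.544, 0.839, -0.0, 0.0]
ft_force: [0.7, 0.1, 1.8]
grip_width: 0.0234
grip_force: 25.0
```

```bash
python3 -m handwheel '[[0,0,-0.05,0],[0,0,-0.12,0],[0,0,-0.25,0],[0,0,-0.35,0],[0.1,0.17,-0.45,0],[0.476,0.822,-0.47,0],[0.476,0.822,-0.47,0],[0.476,0.822,-0.47,0],[0.476,0.822,-0.47,0],[0.476,0.822,-0.47,0],[0.476,0.822,-0.47,0],[0.476,0.822,-0.47,0],[0.476,0.822,-0.47,0],[0.476,0.822,-0.47,0],[0.476,0.822,-0.47,0]]'; sed -i 's/^cv2.imwrite("pics\/wr.*//;s/w1.png/w2.png/' s.py
cat >> s.py <<'E'
o=robot.get_obs(); print(o["time"],np.round(o["position"],4),2*np.arctan2(o["tool_rot"][1],o["tool_rot"][0]))
rb=A[:,:,0].astype(int)-A[:,:,2]
print("slot R-B row .15",rb[240,60:240:4].tolist())
E
python3 s.py; python3 b.py
```

```text
time: 20.77
position: [0.6551, -0.0778, 0.1995]
tool_rot: [0.544, 0.839, -0.0, -0.001]
ft_force: [-0.1, -0.3, -0.6]
grip_width: 0.0233
grip_force: 25.0
[[0.913, 0.39, 0.123, 0.621], [0.409, -0.869, -0.278, -0.001], [-0.002, 0.304, -0.953, 0.354], [0.0, 0.0, 0.0, 1.0]]
20.8167 [ 0.6552 -0.0781  0.1996] 1.9904706974878197
slot R-B row .15 [3, 3, 2, 1, 1, 4, 2, 2, 2, 18, 65, 73, 72, 70, 70, 70, 71, 72, 68, 67, 62, 34, -1, 2, 2, 1, 3, 3, 3, 3, 4, 4, 4, 3, 4, 44, 99, 104, 91, 79, 66, 62, 80, 93, 105]
[ -1.1592 113.7356  45.3564]
[ -1.1597 113.6969  45.4805]
```

View pics/w2.png

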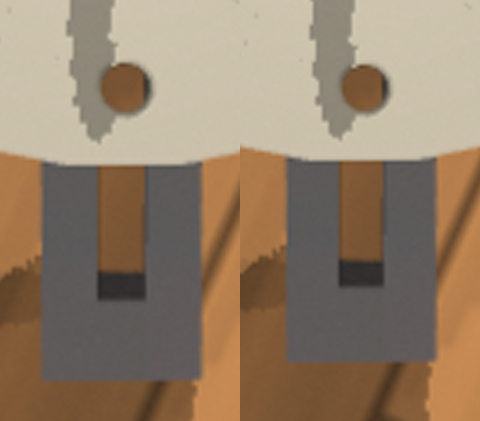

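```bash
python3 -m handwheel '[[0.15,0.003,0,0],[0.27,0.006,0,0],[0.286,0.006,0,0],[0.286,0.006,0.1,0],[0.286,0.006,0.16,0],[0.286,0.006,0.182,0],[0.286,0.006,0.182,0],[0.286,0.006,0.182,0],[0.286,0.006,0.182,0]]'
cat > e.py <<'E'
from h import *
P=[];
for i in range(4): P.append(robot.get_obs()); vision.camera("wrist")
p=np.mean([o["position"] for o in P],0); f=np.mean([o["ft_force"] for o in P],0); q=P[-1]["tool_rot"]; M=Rn.from_quat(q).as_matrix()
e=M.T@(np.array([.6219,.0011,p[2]])-p)
print(P[-1]["time"],"pos",np.round(p,4),"F",np.round(f,2),"tool err mm",np.round(e*1e3,2),"frac",np.round(e/.3,4),"tilt",np.round(M[:2,2],4),"tip z",p[2]-.0454)
E
python3 e.py
```

```text
time: 21.67
position: [0.6238, 0.0015, 0.1465]
tool_rot: [0.544, 0.839, 0.0, 0.001]
ft_force: [-0.6, -0.9, -1.2]
grip_width: 0.0234
grip_force: 25.0
21.8167 pos [0.6237 0.0016 0.1466] F [-0.41 -0.26 -0.42] tool err mm [ 0.26 -1.88 -0.  ] frac [ 0.0009 -0.0063 -0.    ] tilt [ 0.0023 -0.0004] tip z 0.1012207226698024
```

```bash
python3 -m handwheel '[[0.001,-0.006,0,0],[0.001,-0.006,0,0],[0.001,-0.006,0.02,0],[0.001,-0.006,0.03,0],[0.001,-0.006,0.038,0],[0.001,-0.006,0.044,0],[0.001,-0.006,0.044,0]]' >/dev/null; python3 e.py
```

```text
22.6 pos [0.6209 0.0018 0.1318] F [-0.03  0.39 -0.66] tool err mm [-1.04  0.67 -0.  ] frac [-0.0035  0.0022 -0.    ] tilt [-0.0001 -0.    ] tip z 0.08639625470142337
```

```bash
python3 -m handwheel '[[-0.002,0.001,0.005,0],[-0.002,0.001,0.01,0],[-0.002,0.001,0.015,0],[-0.002,0.001,0.02,0],[-0.002,0.001,0.02,0]]' >/dev/null; python3 e.py
```

```text
23.2167 pos [0.6213 0.0014 0.1259] F [ 0.08 -0.06 -0.73] tool err mm [-0.47  0.41 -0.  ] frac [-0.0016  0.0014 -0.    ] tilt [-0.  0.] tip z 0.08051488447559713
```

```bash
python3 -m handwheel '[[-0.001,0.001,0.01,0],[-0.001,0.001,0.02,0],[-0.001,0.001,0.028,0],[-0.001,0.001,0.034,0],[-0.001,0.001,0.034,0]]' >/dev/null; python3 e.py
```

```text
23.8333 pos [0.6217 0.0012 0.1156] F [ 0.09  0.13 -0.65] tool err mm [-0.18  0.15  0.  ] frac [-0.0006  0.0005  0.    ] tilt [-0. -0.] tip z 0.07021607103792668
```

```bash
python3 -m handwheel '[[0,0,0.01,0],[0,0,0.02,0],[0,0,0.03,0],[0,0,0.038,0],[0,0,0.038,0]]' >/dev/null; python3 e.py;  python3 -m handwheel '[[0,0,0.003,0],[0,0,0.006,0],[0,0,0.009,0],[0,0,0.009,0]]' >/dev/null; python3 e.py
```

```text
24.45 pos [0.6216 0.0012 0.1041] F [-0.46  0.07 -1.05] tool err mm [-0.21  0.2  -0.  ] frac [-0.0007  0.0007 -0.    ] tilt [-0.0001  0.    ] tip z 0.05873074489881371
24.9833 pos [0.6218 0.0012 0.1018] F [-0.08 -0.01 -0.86] tool err mm [-0.14  0.06  0.  ] frac [-0.0005  0.0002  0.    ] tilt [-0. -0.] tip z 0.05635336092382979
```

```bash
python3 -m handwheel '[[0,0,0.002,0],[0,0,0.004,0],[0,0,0.004,0]]' >/dev/null; python3 e.py;  python3 -m handwheel '[[0,0,0.002,0],[0,0,0.004,0],[0,0,0.004,0]]' >/dev/null; python3 e.py
```

```text
25.4333 pos [0.622  0.0011 0.1008] F [-0.01  0.04  0.4 ] tool err mm [ 0.05 -0.14 -0.  ] frac [ 0.0002 -0.0005 -0.    ] tilt [ 0.0003 -0.0001] tip z 0.05536939931780472
25.8833 pos [0.6224 0.001  0.0999] F [ 0.29 -0.14  2.93] tool err mm [ 0.31 -0.37 -0.  ] frac [ 0.001  -0.0012 -0.    ] tilt [ 0.0011 -0.0004] tip z 0.05445118308598549
```

```bash
python3 -m handwheel '[[0,0,-0.003,0],[0,0,-0.003,0],[0,0,-0.003,0],[0,0,-0.003,0],[0,0,-0.003,0],[0,0,-0.003,0]]' 50; python3 -m handwheel '[[0,0,-0.02,0],[0,0,-0.1,0],[0,0,-0.2,0],[0,0,-0.3,0],[0,0,-0.4,0],[-0.28,0,-0.4,0],[-0.28,0,-0.4,0],[-0.28,0,-0.4,0],[-0.28,0,-0.4,0]]'
python3 - <<'E'
from h import *
d=wrist()
for l,z in (("pin",.122),("cup",.165)):
    for r in vision.outline_of("wrist",l): e=ellipse(r["mask"]); print(l,round(float(r["conf"]),2),np.round(e[1],1),w(d,*e[0][::-1],z))
d=vision.camera("scene"); cv2.imwrite("pics/end.png",d["frame"][:,:,::-1])
d=vision.camera("top")
for l,z in (("pin",.122),("cup",.165),("beaker",.1)):
    for r in vision.outline_of("top",l): e=ellipse(r["mask"]); print(l,round(float(r["conf"]),2),np.round(e[1],1),w(d,*e[0][::-1],z))
print(robot.get_obs()["time"])
E
```

```text
time: 26.43
position: [0.6216, 0.0013, 0.1001]
tool_rot: [0.544, 0.839, -0.0, -0.0]
ft_force: [-0.1, -0.2, -0.6]
grip_width: 0.0429
grip_force: 0.0
time: 27.18
position: [0.6569, -0.0778, 0.2208]
tool_rot: [0.545, 0.838, 0.0, 0.001]
ft_force: [-0.1, 0.3, -0.0]
grip_width: 0.0432
grip_force: 0.0
pin 0.84 [28.2 31. ] [ 6.22132663e-01 -8.21812372e-05  1.22000000e-01]
pin 0.7 [15.5 33.7] [ 0.50003395 -0.16917999  0.122     ]
pin 0.67 [14.5 20.5] [ 0.58038355 -0.29890438  0.122     ]
pin 0.49 [5.7 6.4] [ 0.45543872 -0.20946019  0.122     ]
pin 0.47 [4.9 9.2] [0.62090985 0.00597026 0.122     ]
cup 0.79 [32.4 33. ] [0.57454491 0.10093235 0.165     ]
cup 0.45 [53.6 56.3] [0.65695205 0.29361075 0.165     ]
cup 0.36 [ 19.3 105.2] [0.54208636 0.32361707 0.165     ]
beaker 0.68 [ 7.8 20.6] [ 0.69106989 -0.22290271  0.1       ]
27.5833
```

```bash
python3 -c "
from rig import job
print(job.hand_in())"
```

```text
the job is handed in; nothing more can be done
None
```

The wheel is stopped with its hole over the slot to within about 0.6 mm. The middle-sized pin is pushed home, its head resting on the wheel, and released. The cup is still in the middle, I did not touch the beaker, bowl or brush, and I handed the job in at about 27.6 s; no verdict came back.

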